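# Release a tin from the spring dispenser and trap it on the runway

### The job

Press the release paddle of the tin dispenser right down with one fingertip and, with the other finger standing on the runway in front of the tin, stop the tin that the spring pushes out before any of it slides past the open end. The tin is only touched: it stays upright on the dispenser and is never pinched or lifted, and the things standing around are left alone. The program finishes while holding: the paddle still held right down and the tin, clear out of its resting place, still pressing against the finger that stops it.

Things in the scene. Friction and masses are not known exactly. Their poses are not given: they have to be found in the camera images.
- dispenser: White dispenser fixed to the worktop, 175 mm long (x -100 to +75), 129 wide (y -35 to +94); origin on the worktop. Its channel along x (63 wide, centred on y = 0, floor 14 above the worktop) has 60 mm high walls behind x = -25; in front is the runway with kerbs 26 high. A spring pusher (about 5 N) drives the tin towards -x, off the open end, at 0.05 to 0.15 m/s once released.
- release (a joint): Travel of the release paddle in m: 0 up, 0.012 fully down on its stop; held right down means over 0.009. It takes 1 N to start and 4 N at the bottom, plus up to 4 N while the tin leans on its gate: a 7 mm high tab across the channel at x = -25 that sinks with the paddle and frees the tin at about 0.007. It springs up when let go.
- paddle_top (a point): Centre of the flat top of the square grey ribbed paddle, 50 x 50 mm, on a housing beside the runway at x = -60, y = +66 of the dispenser; 62 mm above the worktop when up, 50 when fully down. It moves with the paddle.
- trap_point (a point): Middle of the runway floor, 14 mm above the worktop, at x = -60, y = 0 of the dispenser (same axes), 66 mm beside the paddle centre. A finger standing over it with its tip up to 45 mm above the floor stops the tin. Fingers 50 to 85 mm apart (centre to centre, line along the dispenser's y) reach both the runway and the paddle.
- open_end (a point): Middle of the open end of the runway, on its floor, at x = -100, y = 0 of the dispenser; nothing stops the tin there.
- tin: Small closed printed food tin, 57 mm in diameter, 72 high, about 0.25 kg, upright on the channel floor; origin at the centre of its underside. At the start its centre is at about x = +4 of the dispenser, its front against the gate. A second tin of this kind stands away from the dispenser and is to be left alone.
- mug: White mug, 91 high, bystander standing to the dispenser's right (-y).
- lemon: Lemon, 71 long, bystander lying right of the dispenser's rear.
- spice_jar: Spice jar with a dark cap, 41 mm in diameter, 105 high, bystander behind the paddle, 40 mm or more from its rear edge.
- timer: Round kitchen timer, 62 in diameter, 46 high, bystander on the dispenser's left (+y).
- spare_tin: A second closed tin of the same kind, bystander on the worktop right of the dispenser.
There are look-alikes about, which are no part of the job. Leave any blue look-alike of the tin alone.

How it is judged:
By the outcome, as a careful person would: the job done as asked, in the order asked, and still so for the second after the job is handed in, while the arm keeps its last pose, push and grip.
It also fails if it takes over 32 s, if anything falls off the work surface, if the arm or the gripper's body presses on something with over 40 N, if the wrist force passes 120 N, or if a joint passes its speed limit or range.

### The arm

A 7-joint arm with a two-finger parallel gripper is mounted at the origin on a cart in front of the work surface, level with it; the furniture and walls round the work are solid. World frame = base frame: x ahead of the robot, y to its left, z up, the work surface at z = 0. Lengths are in m, angles in degrees, forces in N, time in s.
With the tool pointing down it reaches from about 0.35 to 0.9 m from the base axis. Payload 7.2 kg.
Tool frame: the origin (TCP) lies at the very end of the fingers, on their centre line; the grasp point (between the pads) lies 19 mm behind it; z points along the fingers, y is the line along which they close (so a half turn about z gives the same grasp; the last joint's range is limited). The gripper opens to 85 mm and grips with 20 to 120 N. Pads are 22 mm wide; open, the fingers measure 114 mm over their backs; the gripper's body (76 mm by 85 mm) begins 54 mm behind the grasp point. The pads swing forward as they close: fully open they stand 13 mm farther back than shut.
Start: joints at [-76.731, 23.554, -0.728, 91.456, 0.321, 64.991, -4.71], TCP at [0.185, 0.597, 0.231] pointing down, gripper open.
Joint ranges: [-169.25, 169.25], [-16.82, 113.86], [-84.01, 82.57], [7.8, 145.47], [-59.2, 239.2], [7.22, 106.19], [-163.78, 163.78]. Speed limits (degrees/s): [136.94, 136.94, 172.46, 172.46, 180, 180, 180].

### API

Orientations are given as a 3x3 rotation matrix whose columns are the frame's x, y, z axes.
In Python, from plant import readout, viewer, ctrl gives the robot as it stands. The module is installed in compiled form; this text tells all that it offers.
- The arm moves only by the shell command python3 -m pendant 'ROWS'. ROWS is JSON, a list of rows, each an object with "claw": the closure, from 0 (fully open) to 1 (shut); "linear": the shift along the tool's x, y, z in cm, a list of three; "dr": the turn, a rotation vector about the tool's x, y, z in degrees, a list of three. A call has 1 to 8 rows; each row is the pose to reach, as a shift and turn from the pose commanded when the call began, along the tool's axes at that moment; what a row does not reach only later rows make up. A row lasts 1/12 s, in which the tool goes at most 41.7 mm and 7.16 degrees, less where a joint would pass 70% of its speed; a pose out of reach is approached as far as the arm can. A call with a gripper value outside its range is refused whole. The fingers move at their own pace and stop on an object; the grip force is fixed at half the most. Time passes only in rows, so rows that repeat a pose let the fingers close. It gives the time, the measured TCP pose, the force, the opening and the grip force at its end, in the units of the state.
- readout.read_state(): the state, without advancing time (a new reading comes with each control period).
- viewer.get_image(name): name is "scene" or "top" or "wrist"; returns (picture, depth): 400x640x3 uint8, red, green, blue; 400x640 float32, m along the optical axis (not along the pixel's ray), 0 where there is no reading.
- viewer.camera_model(name): a dict with "camera_matrix" (3x3 intrinsics, pixels), "dist_coeffs" ([k1, k2, p1, p2, k3] as OpenCV has them; the pictures are not rectified), "rvec" (rotation vector, rad) and "tvec" (3), from world to camera coordinates, as OpenCV has them. Camera axes: x right, y down, z forward; pixel columns grow to the right and rows downward; lengths in m; the calibration is good to about 2 mm. A picture is of the moment at which its call begins: read the wrist's pose just before it. camera_model takes no time and is no camera call; for the wrist camera it gives the pose at the moment of the call.
- ctrl.close_job(): hands the job in; it is judged then, once.
The state is a dict: "time_s": time; "qpos": joint angles; "qd": joint speeds; "tau": joint torques, N m; "tool_pos": TCP position; "tcp_rot": TCP orientation; "wrist_force": force on the tool from outside, world axes, zero at the start; "wrist_torque": the same for the moment, N m; "opening": opening from 0.0 (shut) to 1.0 (fully open); "finger_force": force on a finger pad.
Only numpy, scipy, OpenCV 4.12 (cv2) and the standard library are available. Lean on these libraries where they do the work, as an engineer would, in place of code of your own. Each camera call takes 0.05 s, during which the arm holds its last target. There are 200 camera calls.

## Working session

There is one attempt and no reset: what is moved stays moved. The work goes in short steps, Python scripts to look and compute and a shell command to move; the robot and the scene stay as the last step left them, time stands still between calls to the robot, and variables do not carry over. Pictures are saved under pics/ and viewed, at most 10 in all, crops included, and the job is handed in when it is done.

```bash
mkdir -p pics
cat > h.py <<'E'
import numpy as np, cv2
from plant import readout, viewer, ctrl
def snap(n,tag):
    m=viewer.camera_model(n); im,d=viewer.get_image(n)
    cv2.imwrite(f'pics/{tag}.png',im[:,:,::-1]); np.savez(f'{tag}.npz',im=im,d=d,**{k:np.array(v,float) for k,v in m.items()})
def load(tag): return np.load(f'{tag}.npz')
def px2w(s,u,v,depth=None,z=None):
    R=cv2.Rodrigues(s['rvec'])[0];t=s['tvec'].ravel()
    p=cv2.undistortPoints(np.array([[[u,v]]],float),s['camera_matrix'],s['dist_coeffs']).ravel()
    r=np.array([p[0],p[1],1.])
    if z is None:
        if depth is None: depth=np.median(s['d'][int(v)-1:int(v)+2,int(u)-1:int(u)+2])
        return R.T@(r*depth-t)
    c=-R.T@t; w=R.T@r; return c+w*(z-c[2])/w[2]
def cloud(s):
    R=cv2.Rodrigues(s['rvec'])[0];t=s['tvec'].ravel()
    v,u=np.mgrid[0:400,0:640]
    p=cv2.undistortPoints(np.stack([u,v],-1).reshape(-1,1,2).astype(float),s['camera_matrix'],s['dist_coeffs']).reshape(-1,2)
    P=np.c_[p,np.ones(len(p))]*s['d'].reshape(-1,1)
    return ((P-t)@R).reshape(400,640,3)
E
python3 - <<'E'
from h import *
for n in('scene','top'): snap(n,n+'0')
a=cv2.imread('pics/scene0.png');b=cv2.imread('pics/top0.png')
cv2.imwrite('pics/both.png',cv2.resize(np.vstack([a,b]),(480,600))) 
s=readout.read_state();print(s['tool_pos'],s['tcp_rot'],s['time_s'])
E
```

```text
[0.18449637 0.59668131 0.23053632] [[-9.55402882e-01  2.95305329e-01 -3.08799646e-04]
 [ 2.95305463e-01  9.55401818e-01 -1.43182963e-03]
 [-1.27799177e-04 -1.45916438e-03 -9.99998927e-01]] 0.1
```

View pics/top0.png

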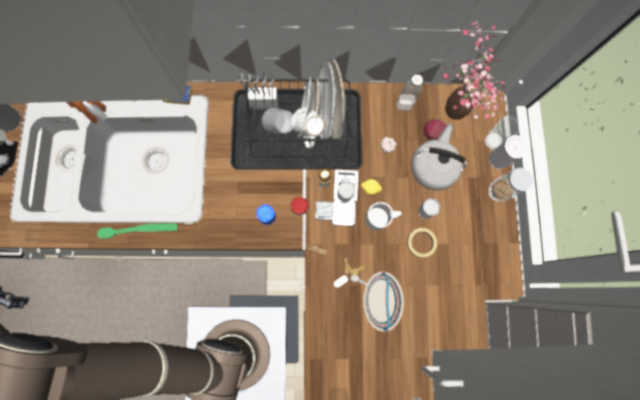

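View pics/scene0.png

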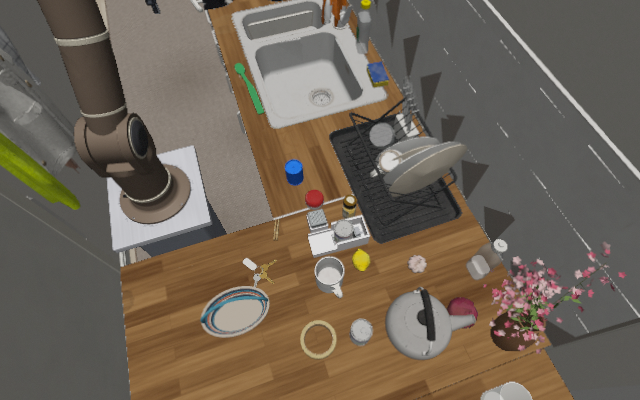

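Top view: the dispenser is at about (345,195), with its tin at (346,188), the paddle at (324,210), and the open end toward (344,223). Tin candidates are the one in the dispenser (346,188), the blue look-alike (265,214) and the spare (430,208). I choose the one in the dispenser's channel. The mug is at (379,215), the jar at (325,177), the timer at (300,205) and the lemon at (372,186).

Run:
```python
from h import *
s=load('top0');C=cloud(s)
for n,(u,v) in dict(tin=(346,187),paddle=(324,210),run=(343,215),jar=(325,175),timer=(300,204),mug=(379,215),wood=(400,260)).items(): print(n,C[v,u].round(3))
s2=load('scene0');C2=cloud(s2)
for n,(u,v) in dict(tin=(345,228),paddle=(317,217),run=(322,243),jar=(349,201)).items(): print(n,C2[v,u].round(3))
a=cv2.resize(s['im'][150:240,280:400],None,fx=5,fy=5,interpolation=cv2.INTER_CUBIC)
b=cv2.resize(s2['im'][180:270,290:410],None,fx=5,fy=5,interpolation=cv2.INTER_CUBIC)
a=a[:,:600];cv2.imwrite('pics/crop.png',cv2.resize(np.vstack([a,b]),(400,600))[:,:,::-1])
# box-wide mapping of top
P=C.reshape(-1,3)
```

```text
tin [ 0.534 -0.358  0.081]
paddle [ 0.461 -0.287  0.063]
run [ 0.452 -0.352  0.015]
jar [ 0.568 -0.289  0.103]
timer [ 0.484 -0.208  0.043]
mug [ 0.454 -0.476  0.003]
wood [ 0.302 -0.544 -0.003]
tin [ 0.529 -0.362  0.086]
paddle [ 0.466 -0.289  0.061]
run [ 0.459 -0.356  0.016]
jar [ 0.567 -0.291  0.105]
```

View pics/crop.png

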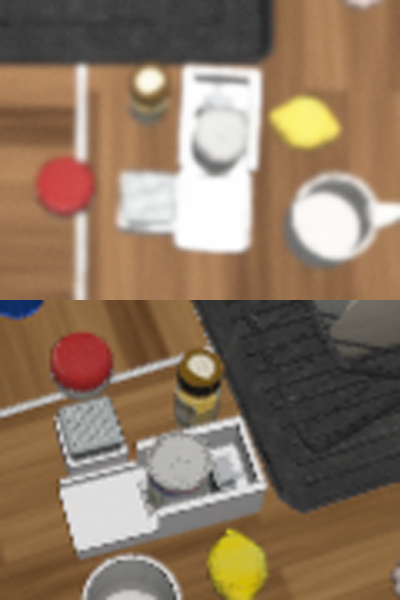

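```bash
cat >> h.py <<'E'
def fit(P,th0=0):
    out={}
    def box(m):
        Q=P[m][:,:2].astype(np.float32); (c,wh,a)=cv2.minAreaRect(Q); return np.round(c,4),np.round(wh,4),round(a,2),len(Q)
    x,y,z=P.T
    out['paddle']=box((abs(z-.062)<.006)&(abs(x-.463)<.04)&(abs(y+.288)<.035))
    out['floor']=box((abs(z-.014)<.004)&(abs(x-.46)<.1)&(y<-.315)&(y>-.40))
    out['wall']=box((abs(z-.074)<.005)&(abs(x-.54)<.12)&(y<-.3)&(y>-.42))
    out['tin']=box((abs(z-.086)<.005)&(abs(x-.54)<.06)&(y<-.32)&(y>-.40))
    return out
E
python3 - <<'E'
from h import *
for t in('top0','scene0'):
    for k,v in fit(cloud(load(t)).reshape(-1,3)).items(): print(t,k,v)
R=np.array(readout.read_state()['tcp_rot']);p=readout.read_state()['tool_pos']
for w in([.42,.30,.30],[.44,-.32,.26]): print((R.T@(np.array(w)-p)*100).round(1))
m=viewer.camera_model('wrist');Rc=cv2.Rodrigues(np.array(m['rvec'],float))[0];print('cam',-Rc.T@np.array(m['tvec']).ravel(),Rc[2],m['camera_matrix'][0])
E
```

```text
top0 paddle (array([ 0.4636, -0.2888]), array([0.0492, 0.0501]), 89.2, 216)
top0 floor (array([ 0.4892, -0.3541]), array([0.0685, 0.1389]), 87.24, 376)
top0 wall (array([ 0.5152, -0.34  ]), array([0.0872, 0.0742]), 4.15, 29)
top0 tin (array([ 0.5245, -0.3597]), array([0.0554, 0.0542]), 27.8, 196)
scene0 paddle (array([ 0.4724, -0.292 ]), array([0.0549, 0.0656]), 85.04, 243)
scene0 floor (array([ 0.4907, -0.355 ]), array([0.0759, 0.14  ]), 86.04, 494)
scene0 wall (array([ 0.5454, -0.3424]), array([0.1122, 0.0498]), 45.17, 63)
scene0 tin (array([ 0.5238, -0.3583]), array([0.0573, 0.0526]), 70.24, 220)
[-31.3 -21.4  -6.9]
[-51.5 -80.   -2.8]
cam [0.11640895 0.61861456 0.37297966] [ 0.26734158 -0.08452085 -0.95988786] [332.72408932   0.         323.93298248]
```

```bash
python3 -m pendant '[{"claw":0.39,"linear":[-4,-2.7,-0.9],"dr":[0,0,-2]},{"claw":0.39,"linear":[-8,-5.4,-1.8],"dr":[0,0,-4]},{"claw":0.39,"linear":[-12,-8.1,-2.7],"dr":[0,0,-6]},{"claw":0.39,"linear":[-16,-10.8,-3.6],"dr":[0,0,-8]},{"claw":0.39,"linear":[-20,-13.5,-4.5],"dr":[0,0,-10]},{"claw":0.39,"linear":[-24,-16.2,-5.4],"dr":[0,0,-12]},{"claw":0.39,"linear":[-28,-19,-6.2],"dr":[0,0,-14]},{"claw":0.39,"linear":[-31.3,-21.4,-6.9],"dr":[0,0,-14]}]'
python3 - <<'E'
from h import *
s=readout.read_state();R=np.array(s['tcp_rot']);p=s['tool_pos'];print(s['qpos'],R.round(3),p,s['opening'],s['wrist_force'])
print((R.T@(np.array([.42,-.32,.26])-p)*100).round(1))
E
```

```text
time_s: 0.77
tool_pos: [0.3899, 0.3389, 0.2916]
tcp_rot: [[-0.999, 0.053, -0.0], [0.053, 0.999, -0.0], [0.0, -0.0, -1.0]]
wrist_force: [1.7, 0.9, -0.9]
opening: 0.611
finger_force: 0.0
[-51.01809815   9.96741926   5.39709429 101.84181285  -1.00973675
  68.24528193  41.62374698] [[-0.999  0.053 -0.   ]
 [ 0.053  0.999 -0.   ]
 [ 0.    -0.    -1.   ]] [0.38991375 0.3389257  0.2916267 ] 0.6108670737155425 [ 1.72484412  0.92591354 -0.85685358]
[ -6.5 -65.6   3.2]
```

```bash
python3 -m pendant '[{"claw":0.39,"linear":[0,-4,0],"dr":[0,0,0]},{"claw":0.39,"linear":[-0.4,-8,0],"dr":[0,0,0]},{"claw":0.39,"linear":[-0.6,-12,0],"dr":[0,0,0]},{"claw":0.39,"linear":[-0.8,-16,0],"dr":[0,0,0]},{"claw":0.39,"linear":[-1,-20,0],"dr":[0,0,0]},{"claw":0.39,"linear":[-1.2,-24,0],"dr":[0,0,0]},{"claw":0.39,"linear":[-1.4,-28,0],"dr":[0,0,0]},{"claw":0.39,"linear":[-1.7,-32,0],"dr":[0,0,0]}]'; python3 -m pendant '[{"claw":0.39,"linear":[-0.2,-4,0.5],"dr":[0,0,0]},{"claw":0.39,"linear":[-0.4,-8,1],"dr":[0,0,0]},{"claw":0.39,"linear":[-0.6,-12,1.5],"dr":[0,0,0]},{"claw":0.39,"linear":[-0.8,-16,2],"dr":[0,0,0]},{"claw":0.39,"linear":[-1,-20,2.5],"dr":[0,0,0]},{"claw":0.39,"linear":[-1.2,-24,3],"dr":[0,0,0]},{"claw":0.39,"linear":[-1.4,-28,3.5],"dr":[0,0,0]},{"claw":0.39,"linear":[-1.6,-30,4],"dr":[0,0,0]}]'; python3 -m pendant '[{"claw":0.39,"linear":[0,0,0],"dr":[0,0,0]},{"claw":0.39,"linear":[0,0,0],"dr":[0,0,0]},{"claw":0.39,"linear":[0,0,0],"dr":[0,0,0]},{"claw":0.39,"linear":[0,0,0],"dr":[0,0,0]}]'
python3 - <<'E'
from h import *
snap('wrist','w1')
C=cloud(load('w1'))
for k,v in fit(C.reshape(-1,3)).items(): print(k,v)
E
```

```text
time_s: 1.43
tool_pos: [0.3875, 0.0185, 0.2913]
tcp_rot: [[-0.998, 0.055, -0.0], [0.055, 0.998, 0.001], [0.0, 0.001, -1.0]]
wrist_force: [0.6, 0.2, 0.0]
opening: 0.615
finger_force: 0.0
time_s: 2.1
tool_pos: [0.3865, -0.2845, 0.2515]
tcp_rot: [[-0.998, 0.059, 0.001], [0.059, 0.998, -0.002], [-0.001, -0.002, -1.0]]
wrist_force: [0.4, 0.3, 1.2]
opening: 0.611
finger_force: 0.0
time_s: 2.43
tool_pos: [0.3879, -0.2788, 0.2513]
tcp_rot: [[-0.999, 0.054, -0.0], [0.054, 0.999, 0.001], [0.0, 0.001, -1.0]]
wrist_force: [-0.4, 1.0, -0.1]
opening: 0.608
finger_force: 0.0
paddle (array([ 0.4725, -0.2917]), array([0.0568, 0.0654]), 85.31, 1942)
floor (array([ 0.4895, -0.3545]), array([0.0707, 0.1359]), 86.01, 3010)
wall (array([ 0.5335, -0.3254]), array([0.0784, 0.0144]), 36.35, 155)
tin (array([ 0.5305, -0.3427]), array([0.0237, 0.0553]), 69.46, 769)
```

View pics/w1.png

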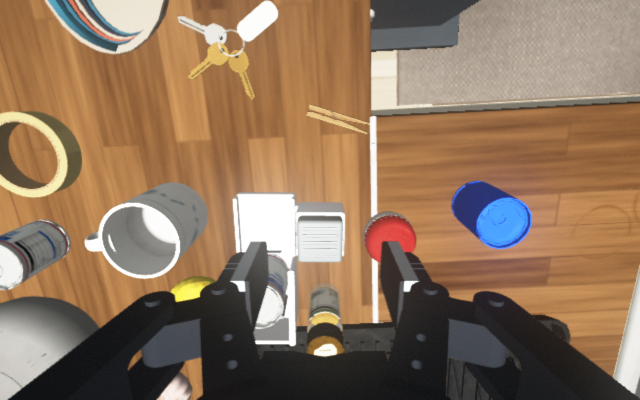

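The wrist view shows the paddle top at about (321,237), the runway at (265,225) with its open end on top (y≈194), the dispenser's tin behind the left finger at (270,290), the mug at left (150,235) and the timer at (390,240). I'll enlarge the paddle and runway.

Run:
```python
from h import *
s=load('w1');C=cloud(s)
cv2.imwrite('pics/w1c.png',cv2.resize(s['im'][180:280,225:355],None,fx=6,fy=6,interpolation=cv2.INTER_CUBIC)[:,:,::-1])
for v in range(196,272,4): print(v,C[v,321].round(4),C[v,265].round(4))
print([ (u,C[237,u].round(4).tolist()) for u in range(290,352,4)])
```

```text
196 [ 0.4322 -0.284  -0.0009] [ 0.4242 -0.3502  0.0139]
200 [ 0.4375 -0.2843 -0.0013] [ 0.4296 -0.351   0.0126]
204 [ 0.4385 -0.2843  0.0117] [ 0.4343 -0.3513  0.0136]
208 [ 0.4382 -0.2841  0.0278] [ 0.4391 -0.3517  0.0143]
212 [ 0.4387 -0.2841  0.0405] [ 0.4443 -0.3523  0.0137]
216 [ 0.4408 -0.2841  0.0482] [ 0.4491 -0.3526  0.0147]
220 [ 0.4415 -0.2841  0.0588] [ 0.4547 -0.3535  0.0134]
224 [ 0.4448 -0.2843  0.062 ] [ 0.4597 -0.3539  0.0138]
228 [ 0.4496 -0.2845  0.0615] [ 0.465  -0.3545  0.0137]
232 [ 0.454  -0.2848  0.062 ] [ 0.4703 -0.3551  0.0134]
236 [ 0.4584 -0.285   0.0624] [ 0.4752 -0.3554  0.0144]
240 [ 0.4633 -0.2853  0.0619] [ 0.4803 -0.3559  0.0148]
244 [ 0.4674 -0.2855  0.0632] [ 0.3773 -0.3038  0.258 ]
248 [ 0.4728 -0.2858  0.0619] [ 0.3789 -0.3039  0.2586]
252 [ 0.4772 -0.2861  0.0626] [ 0.3807 -0.304   0.2589]
256 [ 0.4825 -0.2864  0.0615] [ 0.3825 -0.3041  0.2592]
260 [ 0.4876 -0.2867  0.0611] [ 0.3843 -0.3043  0.2596]
264 [ 5.245e-01 -2.893e-01  4.000e-04] [ 0.3861 -0.3044  0.2598]
268 [ 0.5311 -0.2896 -0.0009] [ 0.3877 -0.3044  0.2607]
[(290, [0.4783, -0.3248, 0.0142]), (294, [0.4746, -0.3188, 0.0235]), (298, [0.459, -0.31, 0.0607]), (302, [0.4586, -0.3055, 0.0621]), (306, [0.4593, -0.3013, 0.0611]), (310, [0.4591, -0.2969, 0.062]), (314, [0.4595, -0.2927, 0.0617]), (318, [0.4592, -0.2883, 0.0628]), (322, [0.4602, -0.2841, 0.0612]), (326, [0.4602, -0.2797, 0.0617]), (330, [0.4606, -0.2754, 0.0613]), (334, [0.4605, -0.2711, 0.062]), (338, [0.4604, -0.2668, 0.0629]), (342, [0.4695, -0.2618, 0.0424]), (346, [0.4888, -0.2551, -0.0012]), (350, [0.4886, -0.25, -0.0002])]
```

View pics/w1c.png

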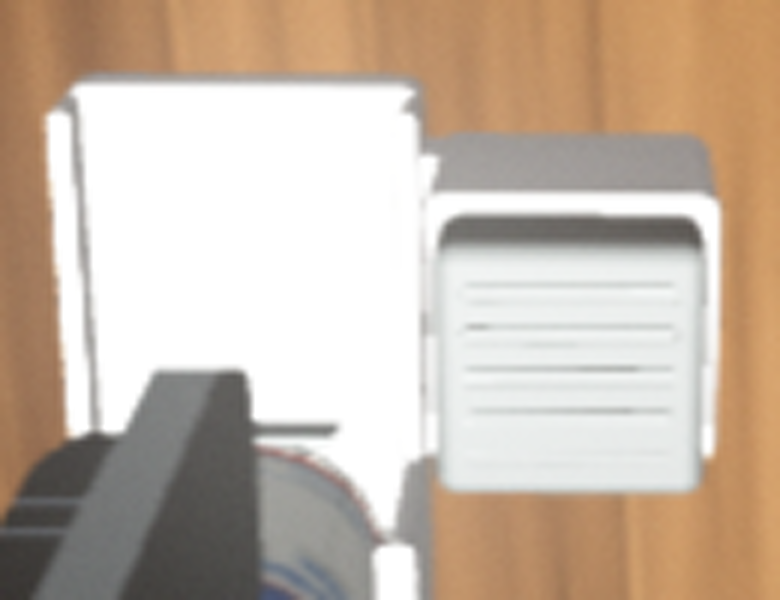

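```bash
python3 -m pendant '[{"claw":0.39,"linear":[-3.5,-1.8,1],"dr":[0,0,0.3]},{"claw":0.39,"linear":[-7,-3.5,3],"dr":[0,0,0.5]},{"claw":0.39,"linear":[-7.7,-3.7,6],"dr":[0,0,0.5]},{"claw":0.39,"linear":[-7.7,-3.7,9],"dr":[0,0,0.5]},{"claw":0.39,"linear":[-7.7,-3.7,12],"dr":[0,0,0.5]},{"claw":0.39,"linear":[-7.7,-3.7,14.5],"dr":[0,0,0.5]},{"claw":0.39,"linear":[-7.7,-3.7,15.5],"dr":[0,0,0.5]},{"claw":0.39,"linear":[-7.7,-3.7,15.5],"dr":[0,0,0.5]}]'; python3 -m pendant '[{"claw":0.39,"linear":[0,0,0],"dr":[0,0,0]},{"claw":0.39,"linear":[0,0,0],"dr":[0,0,0]}]'
python3 - <<'E'
from h import *
snap('wrist','w2');snap('scene','s2')
a=load('w2')['im'][150:400,160:480];b=load('s2')['im'][170:270,270:398]
f=lambda i:cv2.resize(i,(400,312),interpolation=cv2.INTER_CUBIC)
cv2.imwrite('pics/c2.png',np.hstack([f(a),f(b)])[:,:,::-1])
C=cloud(load('w2'))
print([(v,u,C[v,u].round(3).tolist()) for v in(250,270,290,310) for u in (230,260,300,340,380,400)])
E
```

```text
time_s: 3.15
tool_pos: [0.4618, -0.3194, 0.0946]
tcp_rot: [[-0.998, 0.063, -0.003], [0.063, 0.998, 0.002], [0.003, 0.002, -1.0]]
wrist_force: [0.0, -0.4, 0.0]
opening: 0.613
finger_force: 0.0
time_s: 3.32
tool_pos: [0.4636, -0.3216, 0.0981]
tcp_rot: [[-0.998, 0.064, 0.002], [0.064, 0.998, -0.001], [-0.002, -0.001, -1.0]]
wrist_force: [1.0, 0.2, 0.0]
opening: 0.607
finger_force: 0.0
[(250, 230, [0.491, -0.389, 0.026]), (250, 260, [0.451, -0.347, 0.115]), (250, 300, [0.496, -0.341, 0.021]), (250, 340, [0.479, -0.313, 0.061]), (250, 380, [0.48, -0.289, 0.062]), (250, 400, [0.454, -0.289, 0.115]), (270, 230, [0.454, -0.357, 0.125]), (270, 260, [0.458, -0.347, 0.118]), (270, 300, [0.504, -0.34, 0.037]), (270, 340, [0.526, -0.312, 0.0]), (270, 380, [0.47, -0.296, 0.103]), (270, 400, [0.454, -0.292, 0.131]), (290, 230, [0.451, -0.351, 0.145]), (290, 260, [0.466, -0.347, 0.121]), (290, 300, [0.504, -0.338, 0.061]), (290, 340, [0.545, -0.313, -0.001]), (290, 380, [0.547, -0.28, -0.0]), (290, 400, [0.457, -0.294, 0.14]), (310, 230, [0.45, -0.348, 0.156]), (310, 260, [0.502, -0.359, 0.082]), (310, 300, [0.506, -0.337, 0.078]), (310, 340, [0.564, -0.314, -0.0]), (310, 380, [0.551, -0.284, 0.021]), (310, 400, [0.466, -0.294, 0.139])]
```

View pics/c2.png

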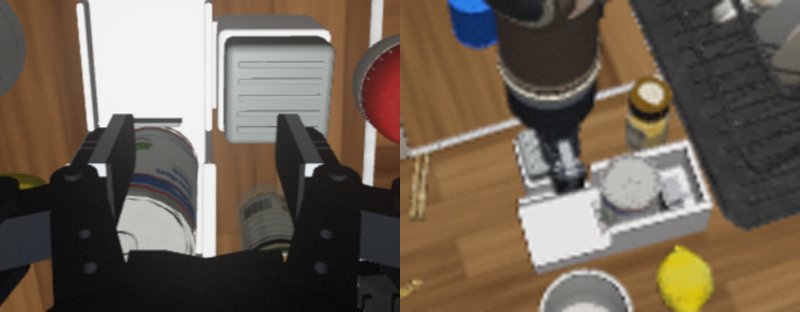

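Left crop: the left finger is over the runway in front of the tin (~(110,150)), the right one over the paddle (~(295,130)). Right crop: the gripper stands clear of the jar and mug. Next: descend and press.

```bash
python3 -m pendant '[{"claw":0.39,"linear":[0,0,1.5],"dr":[0,0,0]},{"claw":0.39,"linear":[0,0,2.5],"dr":[0,0,0]},{"claw":0.39,"linear":[0,0,3.2],"dr":[0,0,0]},{"claw":0.39,"linear":[0,0,3.2],"dr":[0,0,0]},{"claw":0.39,"linear":[0,0,3.2],"dr":[0,0,0]}]'; python3 -m pendant '[{"claw":0.39,"linear":[0,0,0.2],"dr":[0,0,0]},{"claw":0.39,"linear":[0,0,0.4],"dr":[0,0,0]},{"claw":0.39,"linear":[0,0,0.4],"dr":[0,0,0]},{"claw":0.39,"linear":[0,0,0.4],"dr":[0,0,0]}]'; python3 -m pendant '[{"claw":0.39,"linear":[0,0,0.2],"dr":[0,0,0]},{"claw":0.39,"linear":[0,0,0.4],"dr":[0,0,0]},{"claw":0.39,"linear":[0,0,0.4],"dr":[0,0,0]},{"claw":0.39,"linear":[0,0,0.4],"dr":[0,0,0]}]'
```

```text
time_s: 3.83
tool_pos: [0.4624, -0.3212, 0.0643]
tcp_rot: [[-0.998, 0.064, -0.001], [0.064, 0.998, 0.0], [0.001, 0.0, -1.0]]
wrist_force: [0.5, -0.1, 0.4]
opening: 0.608
finger_force: 0.0
time_s: 4.17
tool_pos: [0.4626, -0.3212, 0.0605]
tcp_rot: [[-0.998, 0.064, 0.0], [0.064, 0.998, -0.0], [-0.0, 0.0, -1.0]]
wrist_force: [-0.4, -0.3, -0.5]
opening: 0.606
finger_force: 0.0
time_s: 4.5
tool_pos: [0.4625, -0.3212, 0.0563]
tcp_rot: [[-0.998, 0.064, -0.0], [0.064, 0.998, 0.0], [0.0, 0.0, -1.0]]
wrist_force: [0.2, 0.7, -0.3]
opening: 0.609
finger_force: 0.1
```

```bash
python3 -m pendant '[{"claw":0.39,"linear":[0,0,0.2],"dr":[0,0,0]},{"claw":0.39,"linear":[0,0,0.4],"dr":[0,0,0]},{"claw":0.39,"linear":[0,0,0.4],"dr":[0,0,0]},{"claw":0.39,"linear":[0,0,0.4],"dr":[0,0,0]}]'; python3 -m pendant '[{"claw":0.39,"linear":[0,0,0.2],"dr":[0,0,0]},{"claw":0.39,"linear":[0,0,0.4],"dr":[0,0,0]},{"claw":0.39,"linear":[0,0,0.4],"dr":[0,0,0]},{"claw":0.39,"linear":[0,0,0.4],"dr":[0,0,0]}]'
```

```text
time_s: 4.83
tool_pos: [0.4624, -0.3211, 0.0521]
tcp_rot: [[-0.998, 0.064, -0.0], [0.064, 0.998, 0.0], [0.0, 0.0, -1.0]]
wrist_force: [0.9, -0.4, -0.0]
opening: 0.609
finger_force: 0.0
time_s: 5.17
tool_pos: [0.4623, -0.3212, 0.0483]
tcp_rot: [[-0.998, 0.065, -0.0], [0.065, 0.998, 0.0], [0.0, 0.0, -1.0]]
wrist_force: [-0.5, 0.6, 2.3]
opening: 0.607
finger_force: 3.5
```

```bash
python3 -m pendant '[{"claw":0.39,"linear":[0,0,0.4],"dr":[0,0,0]},{"claw":0.39,"linear":[0,0,0.8],"dr":[0,0,0]},{"claw":0.39,"linear":[0,0,1.1],"dr":[0,0,0]},{"claw":0.39,"linear":[0,0,1.1],"dr":[0,0,0]},{"claw":0.39,"linear":[0,0,1.1],"dr":[0,0,0]}]'; python3 -m pendant '[{"claw":0.39,"linear":[0,0,0.2],"dr":[0,0,0]},{"claw":0.39,"linear":[0,0,0.2],"dr":[0,0,0]},{"claw":0.39,"linear":[0,0,0.2],"dr":[0,0,0]}]'
```

```text
time_s: 5.58
tool_pos: [0.4623, -0.3211, 0.0437]
tcp_rot: [[-0.998, 0.065, 0.004], [0.065, 0.998, 0.005], [-0.003, 0.006, -1.0]]
wrist_force: [-20.6, 14.9, 79.7]
opening: 0.618
finger_force: 41.3
time_s: 5.83
tool_pos: [0.4623, -0.3211, 0.0433]
tcp_rot: [[-0.998, 0.066, 0.005], [0.066, 0.998, 0.006], [-0.004, 0.007, -1.0]]
wrist_force: [-25.7, 18.3, 97.7]
opening: 0.612
finger_force: 47.5
```

```bash
python3 -m pendant '[{"claw":0.39,"linear":[0,0,-0.6],"dr":[0,0,0]},{"claw":0.39,"linear":[0,0,-0.6],"dr":[0,0,0]},{"claw":0.39,"linear":[0,0,-0.6],"dr":[0,0,0]}]'
python3 - <<'E'
from h import *
snap('wrist','w3');snap('scene','s3')
a=load('w3')['im'][150:400,160:480];b=load('s3')['im'][170:270,270:398]
f=lambda i:cv2.resize(i,(400,312),interpolation=cv2.INTER_CUBIC)
cv2.imwrite('pics/c3.png',np.hstack([f(a),f(b)])[:,:,::-1])
C=cloud(load('w3'));P=C.reshape(-1,3);x,y,z=P.T
m=(abs(x-.475)<.012)&(abs(y+.281)<.012);print(np.histogram(z[m],bins=np.arange(.03,.1,.002)))
C=cloud(load('s3'));P=C.reshape(-1,3);x,y,z=P.T
m=(abs(z-.086)<.007)&(abs(x-.51)<.08)&(abs(y+.36)<.04);print('tin',cv2.minAreaRect(P[m][:,:2].astype(np.float32)),np.median(z[m]))
E
```

```text
time_s: 6.08
tool_pos: [0.4622, -0.3212, 0.045]
tcp_rot: [[-0.998, 0.065, 0.002], [0.065, 0.998, 0.003], [-0.002, 0.003, -1.0]]
wrist_force: [-12.6, 7.9, 45.7]
opening: 0.613
finger_force: 24.1
(array([  0,   0,   0,   0,   0,   0,   0,   0,   8, 279,  38,   0,   0,
         0,   0,   0,   0,   0,   0,   0,   0,   0,   0,   0,   0,   0,
         0,   1,   0,   0,   0,   0,   0,   0]), array([0.03 , 0.032, 0.034, 0.036, 0.038, 0.04 , 0.042, 0.044, 0.046,
       0.048, 0.05 , 0.052, 0.054, 0.056, 0.058, 0.06 , 0.062, 0.064,
       0.066, 0.068, 0.07 , 0.072, 0.074, 0.076, 0.078, 0.08 , 0.082,
       0.084, 0.086, 0.088, 0.09 , 0.092, 0.094, 0.096, 0.098]))
tin ((0.49051836133003235, -0.35412436723709106), (0.05565202608704567, 0.0752066969871521), 53.147979736328125) 0.08339759643697882
```

View pics/c3.png

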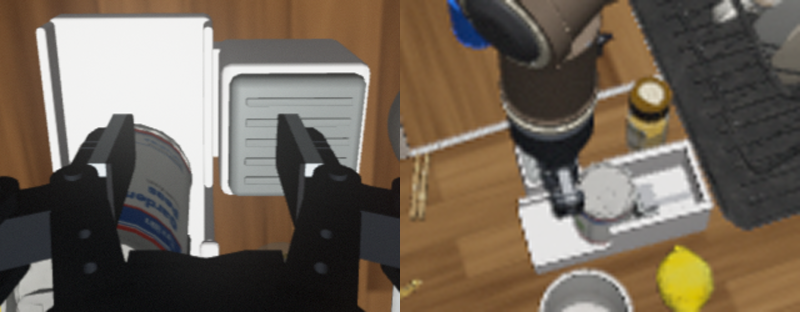

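The paddle is flush in its housing at (300,150), about 49 mm high. The tin has slid out and rests against the left finger, upright and well short of the open end. I'll ease the push a little and check it's steady.

```bash
python3 -m pendant '[{"claw":0.39,"linear":[0,0,-0.25],"dr":[0,0,0]},{"claw":0.39,"linear":[0,0,-0.25],"dr":[0,0,0]},{"claw":0.39,"linear":[0,0,-0.25],"dr":[0,0,0]},{"claw":0.39,"linear":[0,0,-0.25],"dr":[0,0,0]},{"claw":0.39,"linear":[0,0,-0.25],"dr":[0,0,0]},{"claw":0.39,"linear":[0,0,-0.25],"dr":[0,0,0]}]'
python3 - <<'E'
from h import *
snap('wrist','w4');snap('scene','s4')
P=cloud(load('w4')).reshape(-1,3);x,y,z=P.T
m=(abs(x-.475)<.012)&(abs(y+.281)<.012)&(z<.07);print('paddle z',np.median(z[m]))
for t in('s3','s4'):
    P=cloud(load(t)).reshape(-1,3);x,y,z=P.T
    m=(abs(z-.086)<.004)&(abs(x-.51)<.08)&(abs(y+.36)<.03)&(x>.475);print('tin',P[m].mean(0),P[m].max(0))
d=lambda i:i['im'].astype(float)
print(abs(d(load('s4'))-d(load('s3')))[200:270,330:400].mean(), readout.read_state()['wrist_force'])
E
```

```text
time_s: 6.68
tool_pos: [0.4622, -0.3213, 0.0457]
tcp_rot: [[-0.998, 0.065, 0.001], [0.065, 0.998, 0.002], [-0.001, 0.002, -1.0]]
wrist_force: [-7.4, 3.9, 25.5]
opening: 0.609
finger_force: 15.4
paddle z 0.049679046943507804
tin [ 0.49908939 -0.35953819  0.08458339] [ 0.52597008 -0.33158044  0.08965381]
tin [ 0.49875294 -0.35926413  0.08484209] [ 0.5259693  -0.33165774  0.08996586]
1.112517006802721 [-6.6315652   4.0854549  25.74466948]
```

Paddle top at 49.7 mm (fully down), the tin steady against the finger.

```bash
python3 -c "
from plant import ctrl; print(ctrl.close_job())"
```

```text
the job is handed in; nothing more can be done
None
```

I handed the job in with the paddle held fully down (top at 49.7 mm, push about 25 N) and the released tin upright, pressing on the finger well short of the open end; wrist force briefly reached about 98 N while pressing (limit 120 N), and no verdict came back.

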